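# Wedge up the suspension arm and hold it

## Task

The cast suspension arm pivots in the steel stand, with its cross bar resting on two pads. Take the wooden wedge (not the flat block), lay it flat on the stand's base plate and push it thin end first under the middle of the bar until the bar just lifts off its pads, about 4 mm and never far higher, and finish still gripping the wedge there, so that the wedge alone carries the arm while its pivot is checked. Leave the other things on the bench where they are.

Things in the scene. Friction and masses are not known exactly. Their poses are not given: they have to be found in the camera images.
- stand: Steel stand fixed to the bench; base plate 340 (x) x 110 x 10 mm. Origin: centre of its underside, z up. At x=+110 mm two cheeks 72 mm high hold the arm's pivot, axis along y, 50 mm above the bench. The arm runs towards -x to a cross bar at x=-50, y=0, on two rest pads (y=+-30, 12 wide, 14 mm above the plate; free lane 48 mm wide between). Bare plate from x=-57 to -170; the wedge goes in along +x.
- link: Cast aluminium suspension arm, about 0.7 kg: two rails from the pivot hub to a cross bar. Origin: centre of the cross bar, a round bar 16 mm thick, 75 mm long along y; axes as the stand's. At rest the bar's axis is 32 mm above the bench, its underside 14 mm above the plate. The pivot is 160 mm from the bar, towards +x.
- tilt (a joint): Angle of the suspension arm about its pivot, rad: 0 = cross bar resting on the pads, growing as the bar rises (the bar's lift is 160 mm x the angle: 4 mm = 0.025 rad). Moves freely, falls back under its own weight (some 3 to 5 N at the bar).
- wedge: Loose wooden wedge 150 x 30 mm, 80 g, thin end to +x. Origin: centre of its underside. Thin end (x=+75) 4 mm high; top rises 1 mm in 5 to 24 mm at x=-25; tail from there to x=-75 is level, 24 mm high: grip it across the 30 mm. Flat on the plate, it first meets the bar when the thin end is 50 mm past the bar's axis; each 5 mm more lifts the bar 1 mm.
- block: Loose flat packing block of the same wood, 150 x 30 x 22 mm, the same height all along: not the wedge. Origin: centre of its underside. Not needed. Wedge and block may lie in either of two places.
- bottle_a: White additive bottle, 56 mm across, 130 mm high, standing. Origin: centre of its underside. Not needed.
- bottle_b: Grey additive bottle, 56 mm across, 130 mm high, standing. Origin: centre of its underside. Not needed.
- can: Can, 66 mm across, 110 mm high, standing. Origin: centre of its underside. Not needed.
- bearing: Steel bearing ring, 52 mm across, 15 mm high, lying flat. Origin: centre of its underside. Not needed.
- screwdriver: Screwdriver lying on the bench. Not needed.
- wrench: Wrench lying on the bench. Not needed.
Mind the look-alikes: they are no part of the job. Leave any green or yellow look-alike of the wedge alone.

How it is judged:
On the way, in this order (a step that is already met when the one before it is completed fails the run):
1. the wedge is at the cross bar, upright, the arm still down (horizontal distance between wedge and link below 0.09 m and angle between wedge's own z axis and vertical below 0.15 rad and value of joint tilt below 0.006 rad), for 0.1 s.
2. the wedge bears on the arm (contact force between wedge and link above 1 N), for 0.1 s.
At the end, for the whole second after the job is handed in: The bar is still, 2 to 7 mm off its pads (0.0125 to 0.045 rad), carried by the wedge (over 1 N), not touched by robot or block; the wedge lies flat on the plate (within 4 mm, tilt under 0.08 rad) and the fingers grip it (over 2 N) (value of joint tilt between 0.0125 and 0.045 rad and velocity of joint tilt between -0.05 and 0.05 rad/s and contact force between wedge and link above 1 N and contact force between the fingers and wedge above 2 N and contact force between each of the arm, the fingers, block and link below 0.3 N and angle between wedge's own z axis and vertical below 0.08 rad and z of wedge in the frame of stand between 0.006 and 0.0135 m); the arm keeps its last pose, push and grip.
It fails at once if the cross bar is lifted more than 12 mm (value of joint tilt above 0.075 rad).
It fails at once if another thing on the bench is moved more than 30 mm (distance of any of block, bottle_a, bottle_b, can, bearing, screwdriver, wrench from where it was at the start of the episode above 0.03 m).
It also fails if it takes over 45 s, if anything falls off the work surface, if the arm or the gripper's body presses on something with over 40 N, if the wrist force passes 120 N, or if a joint passes its speed limit or range.

## Robot

A 6-joint arm with a two-finger parallel gripper is mounted at the origin on the work surface. World frame = base frame: x ahead of the robot, y to its left, z up, the work surface at z = 0. Lengths are in m, angles in rad, forces in N, time in s.
With the tool pointing down it reaches from about 0.225 to 0.875 m from the base axis. Payload 3.4 kg.
Tool frame: the origin (TCP) lies midway between the tips of the shut fingers; the grasp point (between the pads) lies ctrl.hold_point_z behind it (ctrl.hold_point_z is the distance from the TCP to the grasp point, in m); x points along the fingers, y is the direction in which the jaws open and shut, and the axes are right-handed (so a half turn about x gives the same grasp; the last joint's range is limited). The gripper opens to 85 mm and grips with 20 to 120 N. Pads are 22 mm wide; open, the fingers measure 114 mm over their backs; the gripper's body (76 mm by 85 mm) begins 54 mm behind the grasp point. The pads swing forward as they close: fully open they stand 13 mm farther back than shut.
Start: joints at [-1.451, 0.276, 1.505, -0, 1.361, -0.121], TCP at [0.137, -0.558, 0.231] pointing down, gripper open.
Joint ranges: [-2.89, 2.89], [-0.75, 2.08], [0.22, 2.7], [-1.18, 4.32], [0.11, 2.71], [-2.7, 2.7]. Speed limits (rad/s): [2.57, 2.57, 3.14, 3.14, 3.14, 3.14].

## Interface

Orientations are given as a unit quaternion [x, y, z, w].
In Python, from rig import readout, viewer, order, ctrl gives the robot as it stands.
- The arm moves only by the shell command python3 -m pendant 'ROWS' [FORCE]. ROWS is JSON, a list of rows, each a list of 7 numbers: the shift along the tool's x, y, z normalised to -1 to 1, where 1 is 0.05 m, then the turn, a rotation vector about the tool's x, y, z normalised to -1 to 1, where 1 is 5 degrees, then the closure, from -1 (fully open) to 1 (shut), so that 0 is half open. In form: [[x, y, z, rx, ry, rz, claw], ...]. A call has exactly 8 rows; each row shifts and turns the pose as measured when the row begins, along the tool's axes as they then stand; what a row does not reach is not made up. A row lasts 1/10 s, in which the tool goes at most 50 mm and 8.59 degrees, less where a joint would pass 70% of its speed; a pose out of reach is approached as far as the arm can. A call with a number of a shift or a turn outside -1 to 1 is refused whole. A call with a gripper value outside its range is refused whole. The fingers move at their own pace and stop on an object; FORCE is the grip in N (left out, the last holds). Time passes only in rows, so rows that do not move let the fingers close, or fill a call up. It gives the time, the measured TCP pose, the force and the opening at its end, in the units of the state.
- readout.state(): the state, without advancing time (a new reading comes with each control period).
- viewer.snapshot(name): name is "side" or "top"; returns the picture (400x640x3 uint8, blue, green, red); there is no depth.
- viewer.camera_info(name): a dict with "K" (3x3 intrinsics, pixels), "origin" and "orientation" of the camera in the world. Camera axes: x right, y down, z forward; pixel columns grow to the right and rows downward; lengths in m; the calibration is good to about 2 mm. A picture is of the moment at which its call begins. camera_info takes no time and is no camera call.
- order.hand_in(): hands the job in, once; it reports no verdict.
The state is a dict: "time_s": time; "qpos": joint angles; "qd": joint speeds; "joint_torque": joint torques, N m; "tcp_pos": TCP position; "orientation": TCP orientation; "force": force on the tool from outside, world axes, zero at the start; "ft_torque": the same for the moment, N m; "finger_gap": finger opening in m.
Only numpy, scipy, OpenCV 4.12 (cv2) and the standard library are available. Lean on these libraries where they do the work, as an engineer would, in place of code of your own. Each camera call takes 0.05 s, during which the arm holds its last target. There are 200 camera calls.

## Working session

There is one attempt and no reset: what is moved stays moved. The work goes in short steps, Python scripts to look and compute and a shell command to move; the robot and the scene stay as the last step left them, time stands still between calls to the robot, and variables do not carry over. Pictures are saved under pics/ and viewed, about 8 in all and at most 12, crops included, and the job is handed in when it is done.

```bash
mkdir -p pics; cat > h.py <<'E'
import numpy as np, cv2
from scipy.spatial.transform import Rotation as R
from rig import readout, viewer, order, ctrl
def cam(n):
    c=viewer.camera_info(n); return np.array(c["K"]),np.array(c["origin"]),R.from_quat(c["orientation"]).as_matrix() if np.size(c["orientation"])==4 else np.array(c["orientation"])
def px2w(n,u,v,z):
    K,o,M=cam(n); d=M@np.linalg.inv(K)@[u,v,1]; return o+d*(z-o[2])/d[2]
def w2px(n,p):
    K,o,M=cam(n); q=K@(M.T@(np.array(p)-o)); return q[:2]/q[2]
E
python3 - <<'E'
from h import *
for n in("top","side"):
    cv2.imwrite(f"pics/{n}0.png",viewer.snapshot(n)); print(viewer.camera_info(n))
print(readout.state(), ctrl.hold_point_z)
E
```

```text
{'K': array([[461.4749946 ,   0.        , 328.06658766],
       [  0.        , 461.4749946 , 199.57970133],
       [  0.        ,   0.        ,   1.        ]]), 'origin': array([ 0.41014216, -0.05614681,  1.28086258]), 'orientation': array([ 0.71086799, -0.70082681,  0.04603944, -0.03726723])}
{'K': array([[515.51029651,   0.        , 313.60366342],
       [  0.        , 515.51029651, 197.22785979],
       [  0.        ,   0.        ,   1.        ]]), 'origin': array([0.03295755, 0.98231249, 0.90666467]), 'orientation': array([-0.19878847,  0.86949716, -0.44161878,  0.09711171])}
{'time_s': 0.1, 'qpos': array([-1.45100002e+00,  2.76512392e-01,  1.50599987e+00,  8.20554977e-06,
        1.36068095e+00, -1.20985833e-01]), 'qd': array([-0.00064771, -0.00226353, -0.00400246, -0.00019699, -0.00077345,
        0.00091199]), 'joint_torque': array([ 7.05063812e-04, -4.17700124e+01, -2.46406263e+01, -2.03965074e-04,
        5.84721740e-03,  4.69510852e-06]), 'tcp_pos': array([ 0.1370658 , -0.55794943,  0.2305399 ]), 'orientation': array([ 0.70199158,  0.0854891 , -0.70198524,  0.08435734]), 'force': array([-0.92085886, -0.13707382, -0.39046492]), 'ft_torque': array([ 0.01747453, -0.00086408, -0.00782175]), 'finger_gap': 0.08543952197722032} 0.0187
```

View pics/top0.png

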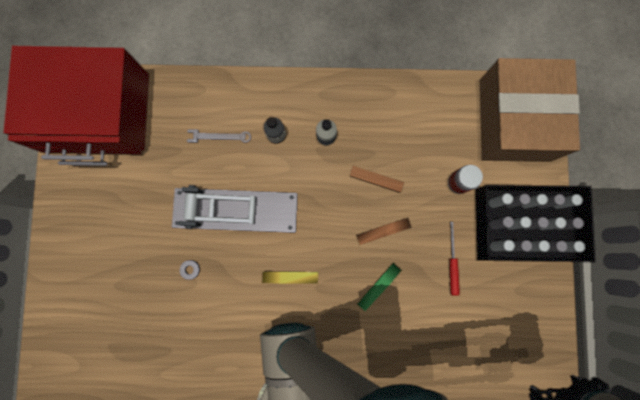

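View pics/side0.png

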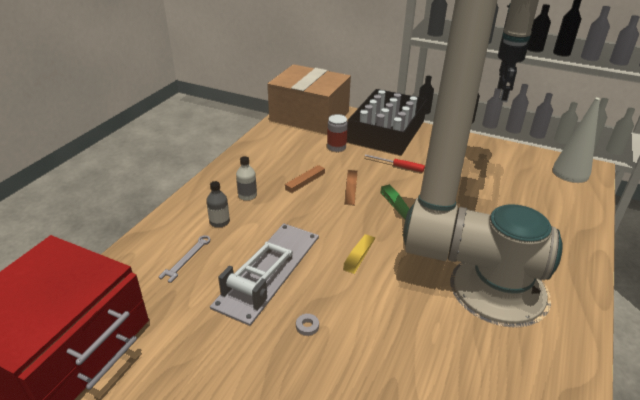

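Candidates for the wedge, by top-view pixel: brown piece (377,178), brown piece (384,231), yellow (290,277) and green (380,286). The last two are coloured look-alikes. The two brown ones need a close crop. In the side view they are at (305,179) and (351,187).

```bash
python3 - <<'E'
from h import *
t=cv2.imread("pics/top0.png"); s=cv2.imread("pics/side0.png")
a=cv2.resize(t[155:255,330:430],(400,400),interpolation=cv2.INTER_CUBIC)
b=cv2.resize(s[150:220,270:370],(400,280),interpolation=cv2.INTER_CUBIC)
c=cv2.resize(t[180:240,165:305],(800,343)[:2],interpolation=cv2.INTER_CUBIC)[:, :]
o=np.zeros((580,800,3),np.uint8); 
c=cv2.resize(t[180:240,165:305],(400,171),interpolation=cv2.INTER_CUBIC)
o[:400,:400]=a;o[:280,400:]=b;o[400:571,:400]=c
cv2.imwrite("pics/crop1.png",o)
hsv=cv2.cvtColor(t,cv2.COLOR_BGR2HSV)
for n,(x0,x1,y0,y1) in dict(A=(345,410,160,197),B=(350,416,212,248)).items():
    sub=t[y0:y1,x0:x1].astype(int)
    gray=sub.sum(2)
    for (u,v) in [(377,178),(384,231),(377,165)]: pass
    m=((sub[...,2]-sub[...,0])>0).astype(np.uint8)
    th,_=cv2.threshold(t[y0:y1,x0:x1,1],0,255,cv2.THRESH_OTSU)
    mm=(t[y0:y1,x0:x1,1]<=th).astype(np.uint8)
    k,l,st,ce=cv2.connectedComponentsWithStats(mm); i=1+st[1:,4].argmax()
    pts=np.argwhere(l==i)[:,::-1]+[x0,y0]
    box=cv2.boxPoints(cv2.minAreaRect(pts.astype(np.float32)))
    print(n,th,st[i],box.round(1).tolist(),[px2w("top",*p,0.02)[:2].round(3).tolist() for p in box])
E
```

```text
A 107.0 [  5   6  54  28 664] [[348.70001220703125, 176.89999389648438], [352.79998779296875, 164.60000610351562], [404.3999938964844, 181.8000030517578], [400.29998779296875, 194.10000610351562]] [[0.624, -0.127], [0.658, -0.138], [0.612, -0.282], [0.578, -0.27]]
B 101.0 [  6   5  57  27 625] [[355.0, 234.0], [408.3999938964844, 216.1999969482422], [412.20001220703125, 227.60000610351562], [358.79998779296875, 245.39999389648438]] [[0.466, -0.146], [0.517, -0.292], [0.486, -0.302], [0.435, -0.156]]
```

View pics/crop1.png

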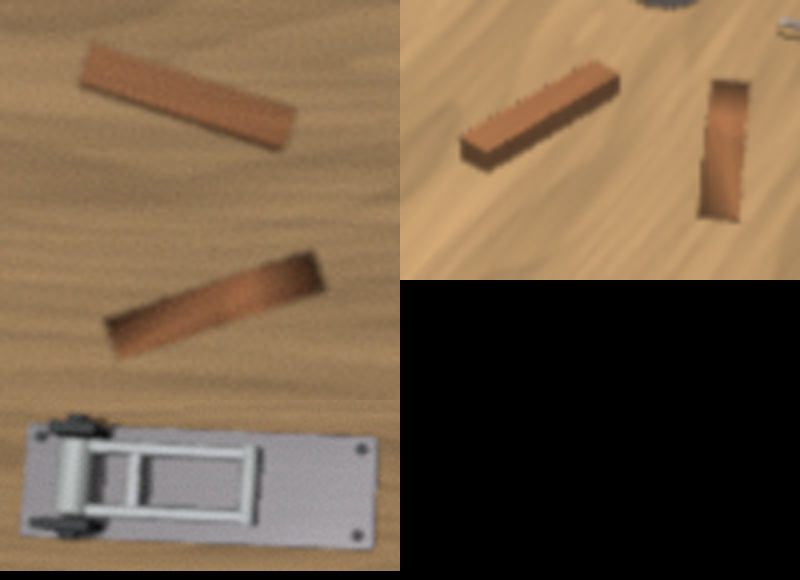

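Lower brown piece B (384,231) is the wedge: its top is shaded by slope, and in the side crop its near end (bottom, 720,218) shows no end face, so the thin end points to +y. Piece A (377,178) has a uniform thickness and a visible end face, so it is the block. The stand's bare plate is on the image right.

```bash
cat >> h.py <<'E'
def plan(pos,axis):
    """shift in tool axes (units of 50mm) to pos and turn about tool x (deg) to bring jaws (tool y) perpendicular to axis, pointing down"""
    s=readout.state(); M=R.from_quat(s["orientation"]).as_matrix(); ax=np.append(axis,0)/np.linalg.norm(axis)
    best=None
    for sg in(1,-1):
        x=np.array([0,0,-1.]); z=sg*ax; y=np.cross(z,x); T=np.c_[x,y,z]
        rv=R.from_matrix(M.T@T).as_rotvec(degrees=True)
        if best is None or np.linalg.norm(rv)<np.linalg.norm(best[0]): best=(rv,T)
    d=np.array(pos)-s["tcp_pos"]
    print("turn deg",best[0].round(2),"shift units now",(M.T@d/.05).round(3),"shift after turn",(best[1].T@d/.05).round(3),"tcp",s["tcp_pos"].round(4),"f",s["force"].round(1),"gap",round(s["finger_gap"],4),"t",round(s["time_s"],2),"tool z",M[:,2].round(3),"tool y",M[:,1].round(3),"q6",s["qpos"][5].round(2))
E
python3 - <<'E'
from h import *
t=cv2.imread("pics/top0.png")
sub=t[175:245,160:310].astype(int)
# plate: bluish grey (R-B small) vs wood
m=((sub[...,2]-sub[...,0])<22).astype(np.uint8)
k,l,st,ce=cv2.connectedComponentsWithStats(m); i=1+st[1:,4].argmax()
pts=np.argwhere((l==i))[:,::-1]+[160,175]
print(st[i])
pr=pts[pts[:,0]>215].astype(np.float32) # right part only
# edges: top & bottom per column, right per row
cols=np.arange(218,290); top=[pts[pts[:,0]==c][:,1].min()-.5 for c in cols]; bot=[pts[pts[:,0]==c][:,1].max()+.5 for c in cols]
rows=np.arange(197,228); rt=[pts[pts[:,1]==r][:,0].max()+.5 for r in rows]
W=lambda a,b:np.array([px2w("top",u,v,.01)[:2] for u,v in zip(a,b)])
wt,wb,wr=W(cols,top),W(cols,bot),W(rt,rows)
def line(w): vx,vy,x,y=cv2.fitLine(w.astype(np.float32),cv2.DIST_HUBER,0,.01,.01).ravel(); return np.array([vx,vy]),np.array([x,y])
for w in(wt,wb,wr): 
    d,p=line(w); print(np.degrees(np.arctan2(d[1],d[0])).round(2),p.round(4))
dt,pt=line(wt);db,pb=line(wb);dr,prr=line(wr)
dt*=np.sign(dt[1]);db*=np.sign(db[1]);ax=dt+db;ax/=np.linalg.norm(ax)
n=np.array([-ax[1],ax[0]]);wid=n@(pt-pb);cn=n@(pt+pb)/2; end=ax@prr
org=ax*(end+.17)+n*cn
print("axis",ax.round(4),"width",wid.round(4),"end",end.round(4),"stand origin",org.round(4),"bar",(org-.05*ax).round(4))
# wedge
for z0,z1 in((.004,.024),):
    thin=(px2w("top",355,234,z0)+px2w("top",358.8,245.4,z0))/2; tail=(px2w("top",408.4,216.2,z1)+px2w("top",412.2,227.6,z1))/2
    a=(thin-tail)[:2]; L=np.linalg.norm(a); a/=L; print("thin",thin.round(4),"tail",tail.round(4),"L",L.round(4),a.round(3))
g=tail[:2]+a*.022; print("grip",g.round(4)); plan([*g,.12],a)
E
```

```text
[  12   10  125   48 4913]
88.41 [0.5817 0.129 ]
88.61 [0.4721 0.1326]
-1.52 [0.525  0.0172]
axis [0.026  0.9997] width -0.1097 end 0.0309 stand origin [0.5284 0.1872] bar [0.5271 0.1372]
thin [ 0.4512 -0.1521  0.004 ] tail [ 0.5011 -0.2964  0.024 ] L 0.1527 [-0.327  0.945]
grip [ 0.4939 -0.2756]
turn deg [8.473e+01 6.000e-02 8.000e-02] shift units now [ 2.218 -3.779 -8.277] shift after turn [ 2.211 -8.59   3.006] tcp [ 0.1371 -0.5579  0.2305] f [-0.9 -0.1 -0.4] gap 0.0854 t 0.1 tool z [-0.971 -0.238 -0.   ] tool y [ 0.238 -0.971 -0.002] q6 -0.12
```

```bash
python3 -m pendant '[[0,-0.38,-0.83,0,0,0,-0.5],[0,-0.38,-0.83,0,0,0,-0.5],[0,-0.38,-0.83,0,0,0,-0.5],[0,-0.38,-0.83,0,0,0,-0.5],[0,-0.38,-0.83,0,0,0,-0.5],[0,-0.38,-0.83,0,0,0,-0.5],[0,-0.38,-0.83,0,0,0,-0.5],[0,-0.38,-0.83,0,0,0,-0.5]]' 60
python3 -m pendant '[[0.2,0,0,-1,0,0,-0.5],[0.2,0,0,-1,0,0,-0.5],[0.2,0,0,-1,0,0,-0.5],[0.2,0,0,-1,0,0,-0.5],[0.2,0,0,-1,0,0,-0.5],[0.2,0,0,-1,0,0,-0.5],[0.2,0,0,-1,0,0,-0.5],[0.2,0,0,-1,0,0,-0.5]]'
python3 -c "
from h import *
plan([.4939,-.2756,.10],[-.327,.945])"
```

```text
time_s: 0.9
tcp_pos: [0.4282, -0.3279, 0.2261]
orientation: [-0.701, -0.082, 0.704, -0.079]
force: [0.9, -0.8, 0.6]
finger_gap: 0.0645
time_s: 1.7
tcp_pos: [0.4336, -0.3195, 0.1414]
orientation: [0.626, 0.332, -0.626, 0.325]
force: [-0.5, -0.2, -0.8]
finger_gap: 0.0638
turn deg [-53.66  -0.48   0.32] shift units now [ 0.83   0.502 -1.403] shift after turn [ 0.827  1.427 -0.435] tcp [ 0.4336 -0.3195  0.1414] f [-0.5 -0.2 -0.8] gap 0.0638 t 1.7 tool z [-0.567 -0.823 -0.005] tool y [ 0.823 -0.567 -0.008] q6 -0.16
```

```bash
python3 -m pendant '[[0,0,0,-1,0,0,-0.5],[0,0,0,-1,0,0,-0.5],[0,0,0,-1,0,0,-0.5],[0,0,0,-1,0,0,-0.5],[0,0,0,-1,0,0,-0.5],[0,0,0,-1,0,0,-0.5],[0,0,0,-1,0,0,-0.5],[0,0,0,-1,0,0,-0.5]]'
python3 -m pendant '[[0,0,0,-1,0,0,-0.5],[0,0,0,-1,0,0,-0.5],[0,0,0,-0.8,0,0,-0.5],[0,0.5,-0.14,0,0,0,-0.5],[0,0.5,-0.14,0,0,0,-0.5],[0,0.5,-0.14,0,0,0,-0.5],[0,0,0,0,0,0,-0.5],[0,0,0,0,0,0,-0.5]]'
python3 - <<'E'
from h import *
plan([.4939,-.2756,.06],[-.327,.945])
a=viewer.snapshot("top"); b=viewer.snapshot("side")
cv2.imwrite("pics/c2.png",np.hstack([cv2.resize(a[150:270,320:440],(400,400),interpolation=2),cv2.resize(b[130:230,290:390],(400,400),interpolation=2)]))
E
```

```text
time_s: 2.5
tcp_pos: [0.4303, -0.3163, 0.1355]
orientation: [0.469, 0.538, -0.466, 0.522]
force: [0.6, -0.1, 0.3]
finger_gap: 0.0639
time_s: 3.3
tcp_pos: [0.4914, -0.2665, 0.1319]
orientation: [0.399, 0.596, -0.394, 0.575]
force: [-0.4, 0.0, 0.0]
finger_gap: 0.0643
turn deg [ 2.67 -1.58  0.64] shift units now [ 1.433 -0.007  0.228] shift after turn [ 1.438 -0.013  0.188] tcp [ 0.4914 -0.2665  0.1319] f [-0.4  0.   0. ] gap 0.0643 t 3.3 tool z [ 0.37  -0.928 -0.028] tool y [ 0.929  0.371 -0.01 ] q6 -1.01
```

View pics/c2.png

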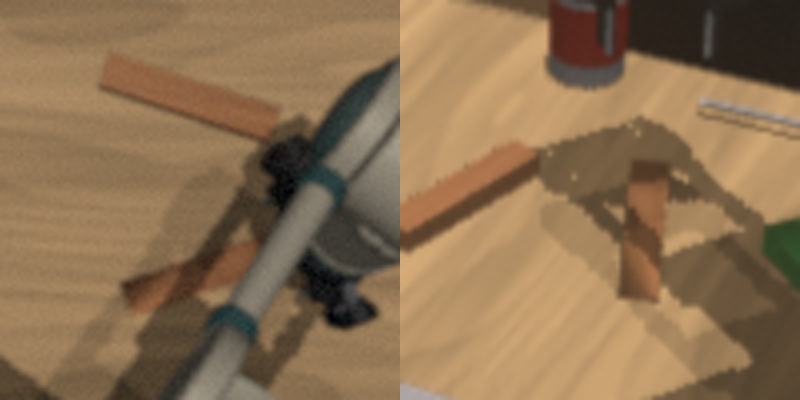

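The picture shows the fingers above the wedge tail, straddling it (left half, about 320,250), with the block clear above. I'll trim the turn and go down.

```bash
python3 -m pendant '[[0,0,0.19,0.53,-0.32,0.13,-0.5],[0.4,0,0,0,0,0,-0.5],[0.4,0,0,0,0,0,-0.5],[0.4,0,0,0,0,0,-0.5],[0.4,0,0,0,0,0,-0.5],[0.2,0,0,0,0,0,-0.5],[0,0,0,0,0,0,-0.5],[0,0,0,0,0,0,-0.5]]'
python3 -c "
from h import *
plan([.4939,-.2756,.006],[-.327,.945])"
```

```text
time_s: 4.2
tcp_pos: [0.4901, -0.2821, 0.0407]
orientation: [0.412, 0.572, -0.414, 0.575]
force: [-0.3, -0.1, -0.2]
finger_gap: 0.0639
turn deg [-0.61  0.28 -0.01] shift units now [ 0.693  0.113 -0.102] shift after turn [ 0.693  0.114 -0.098] tcp [ 0.4901 -0.2821  0.0407] f [-0.3 -0.1 -0.2] gap 0.0639 t 4.2 tool z [ 0.317 -0.948  0.005] tool y [0.948 0.317 0.   ] q6 -0.96
```

```bash
python3 -m pendant '[[0.2,0.11,-0.1,-0.12,0.05,0,-0.5],[0.2,0,0,0,0,0,-0.5],[0.2,0,0,0,0,0,-0.5],[0.08,0,0,0,0,0,-0.5],[0,0,0,0,0,0,-0.5],[0,0,0,0,0,0,-0.3],[0,0,0,0,0,0,0],[0,0,0,0,0,0,0.1]]'
python3 -c "
from h import *
plan([.4939,-.2756,.006],[-.327,.945])"
```

```text
time_s: 5.0
tcp_pos: [0.4958, -0.2762, 0.0061]
orientation: [0.41, 0.574, -0.41, 0.578]
force: [0.5, -0.4, -0.4]
finger_gap: 0.0385
turn deg [ 0.06  0.23 -0.17] shift units now [ 0.002 -0.033 -0.024] shift after turn [ 0.002 -0.033 -0.024] tcp [ 0.4958 -0.2762  0.0061] f [ 0.5 -0.4 -0.4] gap 0.0385 t 5.0 tool z [ 0.328 -0.945  0.004] tool y [0.945 0.328 0.003] q6 -0.97
```

```bash
python3 -m pendant '[[0,0,0,0,0,0,0.5],[0,0,0,0,0,0,1],[0,0,0,0,0,0,1],[0,0,0,0,0,0,1],[0,0,0,0,0,0,1],[0,0,0,0,0,0,1],[-0.2,0,0,0,0,0,1],[-0.2,0,0,0,0,0,1]]' 70
python3 -m pendant '[[-0.2,0,0,0,0,0,1],[-0.2,0,0,0,0,0,1],[-0.2,0,0,0,0,0,1],[-0.2,0,0,0,0,0,1],[0,0,0,0,0,0,1],[0,0,0,0,0,0,1],[0,0,0,0,0,0,1],[0,0,0,0,0,0,1]]'
python3 - <<'E'
from h import *
# grip at stand x: start with thin end well short of bar: wedge origin at bar-0.100 ; grip = origin-0.053
org=np.array([.5284,.1872]);ax=np.array([.026,.9997]);bar=org-.05*ax
for d in (.17,): g=bar-ax*(d+.053); print(g.round(4)); plan([*g,.05],ax)
a=viewer.snapshot("top"); b=viewer.snapshot("side")
cv2.imwrite("pics/c3.png",np.hstack([cv2.resize(a[150:270,320:440],(400,400),interpolation=2),cv2.resize(b[130:230,290:390],(400,400),interpolation=2)]))
E
```

```text
time_s: 5.8
tcp_pos: [0.4949, -0.2758, 0.0268]
orientation: [0.41, 0.575, -0.41, 0.577]
force: [0.1, -0.1, -1.0]
finger_gap: 0.0281
time_s: 6.6
tcp_pos: [0.4961, -0.2766, 0.0738]
orientation: [0.41, 0.573, -0.41, 0.579]
force: [-0.3, 0.2, -0.9]
finger_gap: 0.029
[ 0.5213 -0.0857]
turn deg [20.63  0.36 -0.36] shift units now [ 0.46   1.725 -3.444] shift after turn [ 0.476  0.404 -3.829] tcp [ 0.4961 -0.2766  0.0738] f [-0.3  0.2 -0.9] gap 0.029 t 6.6 tool z [ 0.328 -0.945  0.007] tool y [0.945 0.328 0.005] q6 -0.97
```

View pics/c3.png

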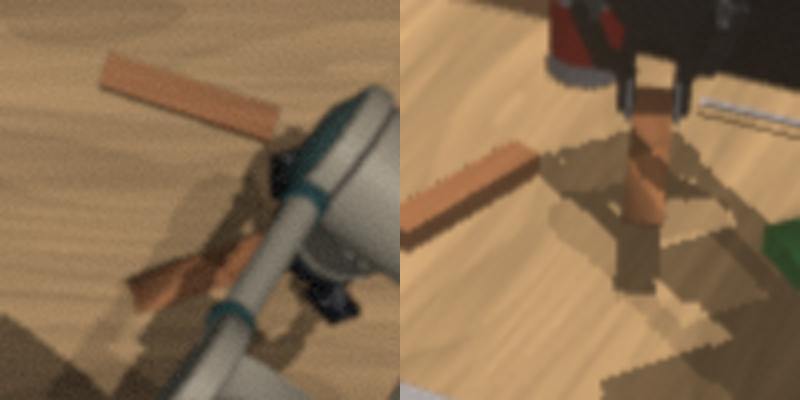

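The wedge is held across its tail and clear of the bench (side half: pads at 635–685,95). The thin end points forward. The block has not moved.

```bash
python3 -m pendant '[[0,0,0,1,0,0,1],[0,0,0,1,0,0,1],[0,0,0,1,0,0,1],[0,0,0,1,0,0,1],[0,0.2,-0.4,0,0,0,1],[0,0.2,-0.5,0,0,0,1],[0,0,-0.6,0,0,0,1],[0,0,-0.6,0,0,0,1]]'
python3 -m pendant '[[0,0,-0.6,0,0,0,1],[0,0,-0.6,0,0,0,1],[0,0,-0.4,0,0,0,1],[0,0,-0.2,0,0,0,1],[0,0,0,0,0,0,1],[0,0,0,0,0,0,1],[0,0,0,0,0,0,1],[0,0,0,0,0,0,1]]'
python3 -c "
from h import *
plan([.5213,-.0857,.05],[.026,.9997])
print(np.array([.5213,-.0857])-0)"
```

```text
time_s: 7.5
tcp_pos: [0.5195, -0.1729, 0.0698]
orientation: [-0.509, -0.489, 0.509, -0.493]
force: [0.9, -0.0, 0.2]
finger_gap: 0.0279
time_s: 8.3
tcp_pos: [0.5216, -0.0782, 0.0673]
orientation: [-0.507, -0.491, 0.509, -0.492]
force: [0.4, 0.0, -1.1]
finger_gap: 0.0284
turn deg [-0.45  0.19  0.06] shift units now [0.346 0.    0.148] shift after turn [ 0.346 -0.001  0.149] tcp [ 0.5216 -0.0782  0.0673] f [ 0.4  0.  -1.1] gap 0.0284 t 8.3 tool z [-0.034 -0.999  0.003] tool y [ 0.999 -0.034 -0.001] q6 -0.24
[ 0.5213 -0.0857]
```

```bash
python3 -m pendant '[[0.25,0,0,-0.09,0.04,0,1],[0.25,0,0,0,0,0,1],[0.25,0,0,0,0,0,1],[0.16,0,0,0,0,0,1],[0,0,0,0,0,0,1],[0,0,0,0,0,0,1],[0,0,0,0,0,0,1],[0,0,0,0,0,0,1]]'
python3 - <<'E'
from h import *
plan([.5213,-.0857,.017],[.026,.9997])
a=viewer.snapshot("top"); b=viewer.snapshot("side")
cv2.imwrite("pics/c4.png",np.hstack([cv2.resize(a[160:260,200:360],(400,250),interpolation=2),cv2.resize(b[200:300,230:390],(400,250),interpolation=2)]))
E
```

```text
time_s: 9.1
tcp_pos: [0.5219, -0.0821, 0.0179]
orientation: [-0.507, -0.493, 0.507, -0.492]
force: [-0.1, 0.0, -1.0]
finger_gap: 0.0285
turn deg [-0.19 -0.    0.03] shift units now [ 0.019 -0.009  0.072] shift after turn [ 0.019 -0.01   0.072] tcp [ 0.5219 -0.0821  0.0179] f [-0.1  0.  -1. ] gap 0.0285 t 9.1 tool z [-0.029 -1.    -0.   ] tool y [ 1.    -0.029 -0.001] q6 -0.26
```

View pics/c4.png

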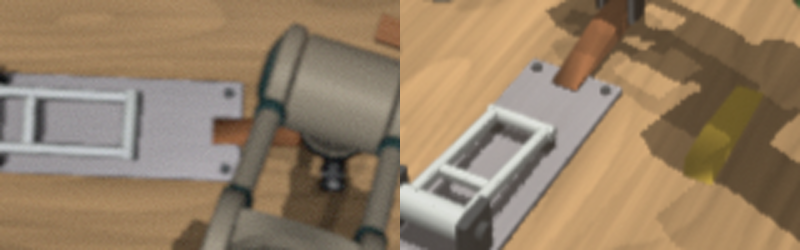

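The thin end lies over the plate, in line with the stand's lane (top crop at 213,131; plate centre line there about 131). I'll seat it on the plate, then advance to just short of the bar.

```bash
python3 -m pendant '[[0,0,-0.4,-0.03,0,0,1],[0,0,-0.4,0,0,0,1],[0,0,-0.3,0,0,0,1],[0.03,0,0,0,0,0,1],[0.02,0,0,0,0,0,1],[0,0,0,0,0,0,1],[0,0,0,0,0,0,1],[0,0,0,0,0,0,1]]'
python3 - <<'E'
from h import *
plan([.5258,.03,.016],[.026,.9997])
print("thin end before",px2w("top",285.2,212.4,.013).round(4))
E
```

```text
time_s: 10.0
tcp_pos: [0.5254, -0.0275, 0.017]
orientation: [0.507, 0.492, -0.506, 0.495]
force: [0.3, 0.9, -1.8]
finger_gap: 0.0284
turn deg [-0.05  0.14 -0.25] shift units now [ 0.018 -0.023 -1.15 ] shift after turn [ 0.021 -0.022 -1.15 ] tcp [ 0.5254 -0.0275  0.017 ] f [ 0.3  0.9 -1.8] gap 0.0284 t 10.0 tool z [-0.027 -1.     0.002] tool y [ 1.    -0.027  0.004] q6 -0.15
thin end before [0.5231 0.0467 0.013 ]
```

```bash
python3 -m pendant '[[0.03,0,0,0,0,0,1],[0.03,0,-0.3,0,0,0,1],[0,0,-0.4,0,0,0,1],[0,0,-0.3,0,0,0,1],[0,0,0,0,0,0,1],[0,0,0,0,0,0,1],[0,0,0,0,0,0,1],[0,0,0,0,0,0,1]]'
python3 - <<'E'
from h import *
plan([.5267,.075,.016],[.026,.9997])
a=viewer.snapshot("top"); b=viewer.snapshot("side")
cv2.imwrite("pics/c5.png",np.hstack([cv2.resize(a[180:250,170:310],(400,200),interpolation=2),cv2.resize(b[210:320,210:340],(400,338),interpolation=2)[:200*1+138][:200]]) if 0 else cv2.resize(b[215:305,220:340],(640,480),interpolation=2))
cv2.imwrite("pics/t5.png",a)
E
```

```text
time_s: 10.8
tcp_pos: [0.5315, 0.016, 0.0173]
orientation: [0.508, 0.487, -0.506, 0.499]
force: [-0.3, 0.2, 0.4]
finger_gap: 0.0285
turn deg [-0.14  0.59 -0.8 ] shift units now [ 0.012 -0.129 -1.178] shift after turn [ 0.026 -0.126 -1.178] tcp [0.5315 0.016  0.0173] f [-0.3  0.2  0.4] gap 0.0285 t 10.8 tool z [-0.028 -1.     0.01 ] tool y [ 1.    -0.028  0.014] q6 -0.06
```

View pics/c5.png

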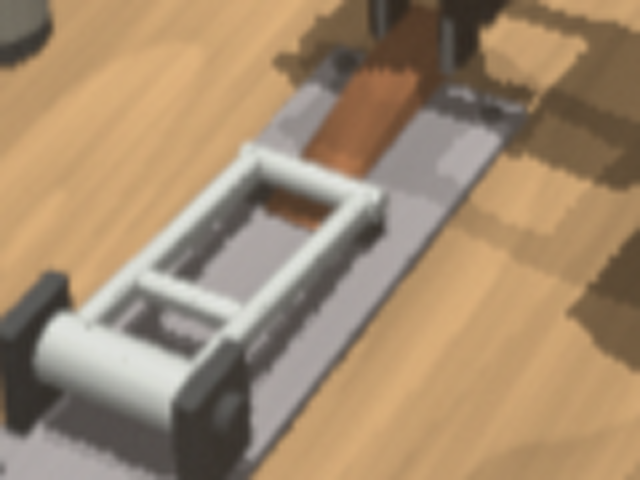

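The wedge's tip is under the bar (about 300,210) between the pads, and the bar is still down. It sits about 5 mm off to +x, so I'll correct that and advance slowly.

```bash
python3 -m pendant '[[0.02,-0.06,-0.1,-0.03,0.12,-0.16,1],[0,-0.05,-0.15,0,0,0,1],[0,0,-0.15,0,0,0,1],[0,0,-0.1,0,0,0,1],[0,0,0,0,0,0,1],[0,0,0,0,0,0,1],[0,0,0,0,0,0,1],[0,0,0,0,0,0,1]]'
python3 - <<'E'
from h import *
plan([.5257,.077,.016],[.026,.9997])
E
```

```text
time_s: 11.7
tcp_pos: [0.5272, 0.0418, 0.0167]
orientation: [-0.506, -0.493, 0.506, -0.494]
force: [-0.1, -1.0, 1.3]
finger_gap: 0.0286
turn deg [ 0.1   0.06 -0.04] shift units now [ 0.013 -0.048 -0.704] shift after turn [ 0.014 -0.049 -0.704] tcp [0.5272 0.0418 0.0167] f [-0.1 -1.   1.3] gap 0.0286 t 11.7 tool z [-0.024 -1.     0.001] tool y [ 1.    -0.024  0.001] q6 -0.03
```

```bash
python3 -m pendant '[[0,-0.02,-0.1,0,0,0,1],[0,0,-0.1,0,0,0,1],[0,0,-0.1,0,0,0,1],[0,0,-0.1,0,0,0,1],[0,0,0,0,0,0,1],[0,0,0,0,0,0,1],[0,0,0,0,0,0,1],[0,0,0,0,0,0,1]]'
python3 - <<'E'
from h import *
plan([.5257,.077,.0165],[.026,.9997])
E
```

```text
time_s: 12.5
tcp_pos: [0.5267, 0.0615, 0.0167]
orientation: [-0.505, -0.493, 0.507, -0.496]
force: [0.7, -1.1, 1.4]
finger_gap: 0.0283
turn deg [ 0.17  0.27 -0.05] shift units now [ 0.003 -0.028 -0.31 ] shift after turn [ 0.004 -0.029 -0.31 ] tcp [0.5267 0.0615 0.0167] f [ 0.7 -1.1  1.4] gap 0.0283 t 12.5 tool z [-0.023 -1.     0.005] tool y [ 1.    -0.023  0.001] q6 0.02
```

```bash
python3 -m pendant '[[0,0,-0.08,0,0.05,0,1],[0,0,-0.08,0,0,0,1],[0,0,-0.08,0,0,0,1],[0,0,0,0,0,0,1],[0,0,0,0,0,0,1],[0,0,0,0,0,0,1],[0,0,0,0,0,0,1],[0,0,0,0,0,0,1]]'
python3 - <<'E'
from h import *
plan([.5257,.077,.0165],[.026,.9997])
E
```

```text
time_s: 13.3
tcp_pos: [0.5271, 0.0702, 0.0167]
orientation: [-0.504, -0.493, 0.506, -0.496]
force: [0.1, -2.8, 0.5]
finger_gap: 0.0284
turn deg [ 0.32  0.31 -0.04] shift units now [ 0.003 -0.03  -0.136] shift after turn [ 0.004 -0.031 -0.135] tcp [0.5271 0.0702 0.0167] f [ 0.1 -2.8  0.5] gap 0.0284 t 13.3 tool z [-0.02  -1.     0.005] tool y [ 1.    -0.02   0.001] q6 0.03
```

```bash
python3 -m pendant '[[0,0,-0.1,0.05,0,0,1],[0,0,-0.1,0,0,0,1],[0,0,-0.05,0,0,0,1],[0,0,0,0,0,0,1],[0,0,0,0,0,0,1],[0,0,0,0,0,0,1],[0,0,0,0,0,0,1],[0,0,0,0,0,0,1]]'
python3 - <<'E'
from h import *
plan([.5257,.079,.0165],[.026,.9997])
b=np.mean([viewer.snapshot("side").astype(float) for _ in range(4)],0).astype(np.uint8)
cv2.imwrite("pics/side6.png",b); s0=cv2.imread("pics/side0.png")
K=lambda p:w2px("side",p)
for y in(.5271-.035,.5271+.035): print("bar end px rest",K([y,.1372,.032]).round(1),"lift4",K([y,.1372,.036]).round(1))
o=np.hstack([cv2.resize(i[228:278,255:305],(400,400),interpolation=2) for i in(s0,b)])
cv2.imwrite("pics/c6.png",o)
E
```

```text
time_s: 14.1
tcp_pos: [0.5272, 0.0795, 0.0167]
orientation: [-0.503, -0.491, 0.509, -0.497]
force: [0.3, -2.4, 1.4]
finger_gap: 0.0284
turn deg [ 0.17  0.65 -0.  ] shift units now [ 0.004 -0.029  0.011] shift after turn [ 0.004 -0.029  0.011] tcp [0.5272 0.0795 0.0167] f [ 0.3 -2.4  1.4] gap 0.0284 t 14.1 tool z [-0.023 -1.     0.011] tool y [ 1.    -0.023  0.   ] q6 0.06
bar end px rest [291.5 252.1] lift4 [291.5 250.9]
bar end px rest [267.1 244. ] lift4 [267.1 242.8]
```

View pics/c6.png

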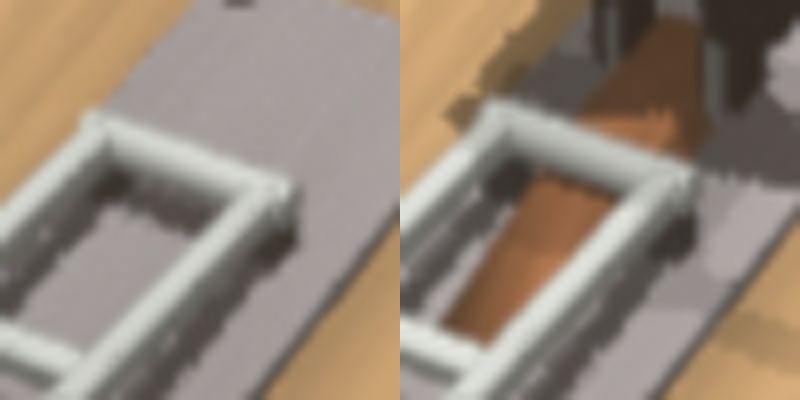

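The right half shows the bar raised by about 1.2–1.5 px at both ends against rest: left end (95,115)→(495,105), right end (290,185)→(685,172), at 8× zoom. That is about 4–5 mm, and the geometry predicts 4.1 mm. Next I'll check numerically and for stillness with an idle call.

```bash
python3 -m pendant '[[0,0,0,0,0,0,1],[0,0,0,0,0,0,1],[0,0,0,0,0,0,1],[0,0,0,0,0,0,1],[0,0,0,0,0,0,1],[0,0,0,0,0,0,1],[0,0,0,0,0,0,1],[0,0,0,0,0,0,1]]'
python3 - <<'E'
from h import *
plan([.5257,.079,.0165],[.026,.9997])
b=np.mean([viewer.snapshot("side").astype(float) for _ in range(4)],0).astype(np.uint8)
s0=cv2.imread("pics/side0.png"); s6=cv2.imread("pics/side6.png")
def white(i):  # link brightness, low saturation
    h=cv2.cvtColor(i,cv2.COLOR_BGR2HSV).astype(np.float32); return np.clip(h[...,2]-165,0,60)*(h[...,1]<40)
for nm,im in(("before",s6),("now",b)):
  for tag,(x,y) in dict(right=(289,251),left=(268,244),hub=(243,285)).items():
    best=None
    T=white(s0)[y-7:y+8,x-7:x+8]
    for dy in np.arange(-4,2.1,.1):
      for dx in(-.5,0,.5):
        W=cv2.getRectSubPix(white(im),(15,15),(x+dx,y+dy)); e=((W-T)**2).mean()
        if best is None or e<best[0]: best=(e,dx,round(dy,1))
    print(nm,tag,best,"lift mm ~",round(-best[2]*4/1.2,1))
E
```

```text
time_s: 15.1
tcp_pos: [0.5272, 0.0795, 0.0167]
orientation: [-0.503, -0.491, 0.509, -0.497]
force: [0.3, -2.1, 1.5]
finger_gap: 0.0283
turn deg [ 0.16  0.65 -0.  ] shift units now [ 0.004 -0.029  0.011] shift after turn [ 0.004 -0.029  0.011] tcp [0.5272 0.0795 0.0167] f [ 0.3 -2.1  1.5] gap 0.0283 t 15.1 tool z [-0.023 -1.     0.011] tool y [ 1.    -0.023  0.   ] q6 0.06
before right (np.float32(65.15186), 0, np.float64(-1.3)) lift mm ~ 4.3
before left (np.float32(69.559296), 0, np.float64(-1.1)) lift mm ~ 3.7
before hub (np.float32(68.04278), 0.5, np.float64(0.5)) lift mm ~ -1.7
now right (np.float32(65.9244), 0, np.float64(-1.3)) lift mm ~ 4.3
now left (np.float32(69.89503), 0, np.float64(-1.1)) lift mm ~ 3.7
now hub (np.float32(68.60722), 0.5, np.float64(0.5)) lift mm ~ -1.7
```

The lift measures about 4 mm at both ends and stays still, the push is steady at about 2 N, and the grip is firm. I'm handing in.

```bash
python3 -c "
from h import *
print(order.hand_in())"
```

```text
the job is handed in; nothing more can be done
None
```

I gripped the brown wedge by its tail, laid it flat on the stand's plate and pushed it thin end first under the middle of the bar. I handed in at about 15 s, still holding it at a 70 N grip setting.

**Bar lift:** the camera comparison gave 4.3 mm at one end and 3.7 mm at the other. The geometry predicts 4.1 mm.

**Stillness:** the pose and push (about 2 N) stayed the same through an idle call before hand-in. The tool was tilted about 0.65°, well inside the limit.

**Checks that disagreed or were not made:**
- The reference match on the pivot hub, which should read zero, shifted by 0.5 px (about 1.7 mm). The lift is therefore only known to about ±1.5 mm, still within 2–7 mm.
- The tool ended about 1.5 mm off the lane's centre line, inside the 9 mm margin.
- The wedge's force on the bar was only inferred from the push and the lift.
- I did not re-check the other things on the bench in a final picture. The block had not moved in the view taken just after the grasp.

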